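# Nudge the riding lid of a drying jar home

### The arm

A 7-joint arm with a two-finger parallel gripper is mounted at the origin on a cart in front of the work surface, level with it; the furniture and walls round the work are solid. World frame = base frame: x ahead of the robot, y to its left, z up, the work surface at z = 0. Lengths are in m, angles in rad, forces in N, time in s.
With the tool pointing down it reaches from about 0.35 to 0.9 m from the base axis. Payload 19.9 kg.
Tool frame: the origin (TCP) lies midway between the tips of the shut fingers; the grasp point (between the pads) lies 19 mm behind it; z points along the fingers, y is the line along which they close (so a half turn about z gives the same grasp; the last joint's range is limited). The gripper opens to 85 mm and grips with 20 to 120 N. Pads are 22 mm wide; open, the fingers measure 114 mm over their backs; the gripper's body (76 mm by 85 mm) begins 54 mm behind the grasp point. The pads swing forward as they close: fully open they stand 13 mm farther back than shut.
Start: joints at [-1.315, 0.417, -0.01, 1.614, 0.005, 1.111, -0.053], TCP at [0.183, 0.597, 0.206] pointing down, gripper open.
Joint ranges: [-2.81, 2.81], [-0.39, 2.02], [-1.27, 1.25], [0.06, 2.57], [-1.19, 4.33], [0.19, 2], [-2.82, 2.82]. Speed limits (rad/s): [1.89, 1.89, 2.39, 2.39, 3.01, 3.01, 3.01].

### API

Orientations are given as a rotation vector (axis times angle).
In Python, from station import state, grab_frame, camera_info, finish_job gives the robot as it stands.
- The arm moves only by the tool step_arm, never from a script. Its arguments are lists of equal length, an entry for each row: "dp": the shift along the tool's x, y, z in mm, a list of three; "roll": the turn about the tool's z in degrees; "grip": the closure, from -1 (fully open) to 1 (shut), so that 0 is half open. In form: {"dp": [[dx, dy, dz], ...], "roll": [roll, ...], "grip": [grip, ...]}. A call has exactly 8 rows; each row shifts and turns the commanded pose from where the row before left it, along the tool's axes as they then stand; what a row does not reach is not made up. A row lasts 1/12 s, in which the tool goes at most 41.7 mm and 7.16 degrees, less where a joint would pass 70% of its speed; a pose out of reach is approached as far as the arm can. A call is refused whole if a number of a shift passes 41.7 or a number of a turn 7.16, either way. A call with a gripper value outside its range is refused whole. The fingers move at their own pace and stop on an object; "grip_force" is the grip in N (left out, the last holds). Time passes only in rows, so rows that do not move let the fingers close, or fill a call up. It gives the time, the measured TCP pose, the force, the opening and the grip force at its end, in the units of the state.
- state(): the state, without advancing time (a new reading comes with each control period).
- grab_frame(name): name is "side" or "top" or "wrist"; returns (picture, depth): 384x512x3 uint8, red, green, blue; 384x512 float32, m along the optical axis (not along the pixel's ray), 0 where there is no reading.
- camera_info(name): a dict with "fx", "fy", "cx", "cy" (pixels), "dist_coeffs" ([k1, k2, p1, p2, k3] as OpenCV has them; the pictures are not rectified), "eye" and "rotation" of the camera in the world. Camera axes: x right, y down, z forward; pixel columns grow to the right and rows downward; lengths in m; the calibration is good to about 2 mm. A picture is of the moment at which its call begins: read the wrist's pose just before it. camera_info takes no time and is no camera call; for the wrist camera it gives the pose at the moment of the call.
- finish_job(): hands the job in; it is judged then, once.
The state is a dict: "clock": time; "q": joint angles; "dq": joint speeds; "joint_torque": joint torques, N m; "tool_pos": TCP position; "eef_rot": TCP orientation; "force": force on the tool from outside, world axes, zero at the start; "moment": the same for the moment, N m; "grip_width": finger opening in m; "gripper_force": force on a finger pad.
Only numpy, scipy, OpenCV 4.12 (cv2) and the standard library are available. Lean on these libraries where they do the work, as an engineer would, in place of code of your own. Each camera call takes 0.05 s, during which the arm holds its last target. There are 200 camera calls.

### The job

Three lidded jars are drying on the plaster bat, and one lid has ridden up: it sits crooked, its collar caught on the jar's rim, and would warp that way. With the fingertips only, gently nudge that lid sideways until it drops home and lies flat on its jar, without gripping or lifting it or shifting its jar more than a few millimetres. Leave the other two jars and their lids, and everything else, untouched, and draw back.

Things in the scene. Friction and masses are not known exactly. Their poses are not given: they have to be found in the camera images.
- jar_a: Jar A: round-bellied clay jar, 96 mm tall: foot 74 mm across, belly 111 mm at 58 mm up, flat rim 96 mm outside, 80 mm inside. Loose, about 0.65 kg, on the bat (17 mm thick). Origin: centre of underside, z up its axis. The three jars and lids are alike and their places on the bat vary.
- jar_b: Jar B: as jar A (rim 96 mm above the origin). The jars stand in a row about 120 mm apart, so about 16 mm is free between the widest parts of neighbours' lids.
- jar_c: Jar C: as jar A (rim 96 mm above the origin).
- lid_a: Lid of jar A: flange 104 mm across, knob on top, collar below that fits the mouth. Loose, 0.16 kg. Origin: centre of flange underside, z up. Along z: collar (75 mm across, 71 at the bottom) -14 to 0 mm, flange 0 to 4.5, dome up to 8.5 at 40 mm from the axis, 13.5 at the middle, neck 15 mm across at 18, knob 25 to 28 mm across at 24 to 34, top 37 mm.
- lid_b: Lid of jar B: as lid A. A lid is home when its flange lies flat on the rim: its origin is then 96 mm above its jar's origin and within 2.5 mm of the jar's axis (the collar's play).
- lid_c: Lid of jar C: as lid A. The one crooked lid is shifted about 7 mm off its jar's axis and tilted about 12 degrees: on the side it is shifted to, its collar stands on the rim; origin about 11 mm above home. It slides under about 1 N; pushed some 5 to 8 mm back towards the axis, it drops in by its own weight.
- bowl: a loose low clay bowl, 127 mm across and 47 mm high, near the bat's left end; origin: centre of the underside. To be left alone.
- turning_tool: a loose slim turning tool with a wooden handle and a wire loop, 184 mm long, lying on the table by the bat's right end; origin: its middle, on the table. To be left alone.
Things that resemble listed ones, but are neither listed nor needed, are in the scene too. What is shaped like the jar_c but green is not meant.

How it is judged:
By the outcome, as a careful person would: the job done as asked, in the order asked, and still so for the second after the job is handed in, with the robot touching nothing.
It also fails if it takes over 38 s, if anything falls off the work surface, if the arm or the gripper's body presses on something with over 40 N, if the wrist force passes 120 N, or if a joint passes its speed limit or range.

## Working session

There is one attempt and no reset: what is moved stays moved. The work goes in short steps, Python scripts to look and compute and a tool call to move; the robot and the scene stay as the last step left them, time stands still between calls to the robot, and variables do not carry over. Pictures are saved under pics/ and viewed, at most 10 in all, crops included, and the job is handed in when it is done.

Besides the shell and the picture viewer there is one more tool, called after "Emit:" in YAML: its name, and indented under it one key for each argument. step_arm: Moves the arm, as the interface text tells. Its arguments: {"type":"object","properties":{"dp":{"type":"array"},"roll":{"type":"array"},"grip":{"type":"array"},"grip_force":{"type":"number"}},"required":["dp","roll","grip"]}

```bash
mkdir -p pics; cat > h.py <<'E'
import numpy as np, cv2
from station import *
def look(name):
    im,d=grab_frame(name); c=camera_info(name)
    np.savez(f'pics/{name}.npz',im=im,d=d); return im,d,c
def cloud(d,c):
    K=np.array([[c['fx'],0,c['cx']],[0,c['fy'],c['cy']],[0,0,1]])
    v,u=np.mgrid[:d.shape[0],:d.shape[1]]
    p=cv2.undistortPoints(np.stack([u,v],-1).reshape(-1,1,2).astype(np.float64),K,np.array(c['dist_coeffs'])).reshape(d.shape+(2,))
    P=np.concatenate([p*d[...,None],d[...,None]],-1)
    return P@np.array(c['rotation']).T+np.array(c['eye'])
E
python3 - <<'E'
from h import *
print(state())
ims=[]
for n in('top','side'):
    im,d,c=look(n); print(n,c['eye'],c['rotation']); np.save(f'pics/{n}_P.npy',cloud(d,c)); 
    cv2.imwrite(f'pics/{n}1.png',cv2.resize(im[...,::-1],(800,600),interpolation=2))
E
```

```text
{'clock': 0.0, 'q': array([-1.31454879,  0.417964  , -0.01027957,  1.61416445,  0.00468582,
        1.11069349, -0.05298967]), 'dq': array([ 0.00073624, -0.00066229,  0.00128938,  0.00207651,  0.00222776,
       -0.00133052,  0.00070484]), 'joint_torque': array([ 8.69271735e-04, -8.64452004e+01,  6.78967070e-01, -4.34893835e+01,
        1.90088293e-02,  7.64623139e-03, -5.70206248e-05]), 'tool_pos': array([0.18326748, 0.59713849, 0.2056707 ]), 'eef_rot': array([-4.65975562e-01, -3.10674912e+00,  1.88818338e-03]), 'force': array([ 0.48274423, -0.03264635, -0.27095575]), 'moment': array([ 0.00659884, -0.00066348,  0.00931628]), 'gripper_force': 0.0, 'grip_width': 0.08576069923276843}
top [ 0.28997871 -0.12913477  1.39823628] [-2.19305233  2.13548613 -0.14198637]Traceback (most recent call last):
  File "<stdin>", line 5, in <module>
  File "h.py", line 11, in cloud
    return P@np.array(c['rotation']).T+np.array(c['eye'])
           ~~~~~~~~~~~~~~~~~~~~~~~~~~~^~~~~~~~~~~~~~~~~~~
ValueError: operands could not be broadcast together with shapes (384,512) (3,)
```

```bash
sed -i "s/np.array(c\['rotation'\]).T/cv2.Rodrigues(np.array(c['rotation'],float))[0].T/" h.py
python3 - <<'E'
from h import *
for n in('top','side'):
    im,d,c=look(n); print(n,c['eye']); np.save(f'pics/{n}_P.npy',cloud(d,c)); 
    cv2.imwrite(f'pics/{n}1.png',cv2.resize(im[...,::-1],(800,600),interpolation=2))
E
```

```text
top [ 0.28997871 -0.12913477  1.39823628]
side [-0.16773431 -0.46067794  1.11728603]
```

View pics/top1.png

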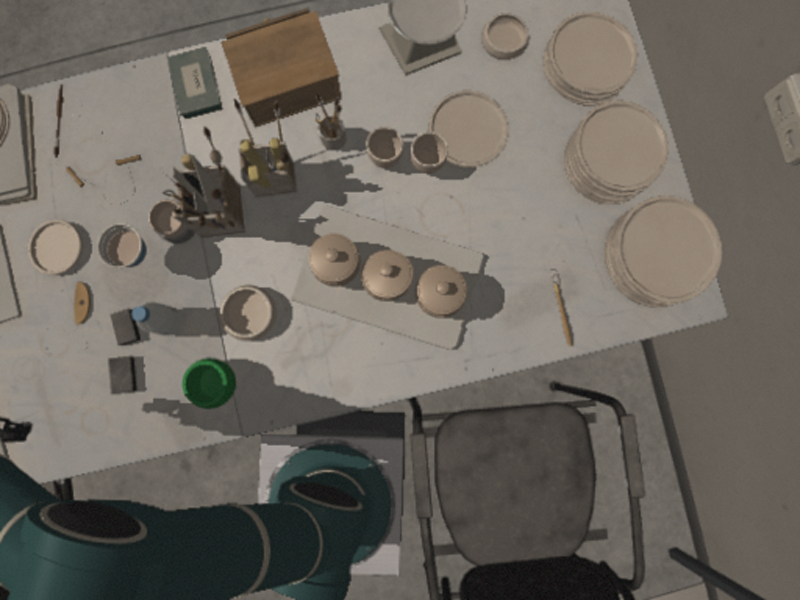

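View pics/side1.png

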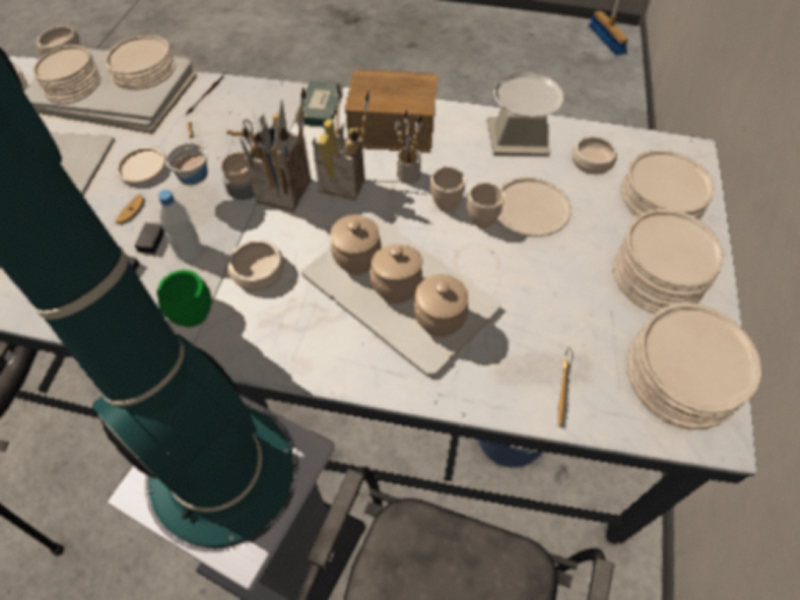

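The top view shows the three lidded jars in a row at about (333,258), (388,274) and (441,290), with the bowl at (247,312) and the tool at (562,308). Next I'll measure the lids from depth.

```bash
python3 - <<'E'
from h import *
from scipy.optimize import least_squares
P=np.load('pics/top_P.npy'); S=np.load('pics/side_P.npy')
f=.64
for n,(u,v) in dict(L=(333,258),M=(388,274),R=(441,290),bowl=(247,312),tool=(562,308)).items():
    print(n,P[int(v*f),int(u*f)].round(3))
def lidz(r):
    return np.interp(r,[0,8,9,12.5,14,14.5,40,52],[37,37,35,34,24,12.8,8.5,4.5])
for n,(u,v) in dict(L=(333,258),M=(388,274),R=(441,290)).items():
    c=P[int(v*f),int(u*f)]
    for nm,Q in (('top',P),('side',S)):
        q=Q.reshape(-1,3); m=(np.hypot(*(q[:,:2]-c[:2]).T)<.075)&(q[:,2]>.1)&(q[:,2]<.19)
        q=q[m]
        k=q[q[:,2]>np.percentile(q[:,2],97)]
        # dome fit: tilt (a,b), centre, height
        def res(p):
            R=cv2.Rodrigues(np.array([p[3],p[4],0.]))[0]
            l=(q-p[:3])@R*1000; r=np.hypot(l[:,0],l[:,1])
            e=l[:,2]-lidz(r)
            e=np.where(r>52,np.hypot(r-52,np.minimum(0,e)*0),e)
            e=np.where((r>9)&(r<17),0,e)
            return e
        c0=q[:,:2].mean(0)
        s=least_squares(res,[*c0,.115,0,0],loss='soft_l1',f_scale=2,x_scale=[.01,.01,.01,.1,.1],diff_step=1e-3)
        p=s.x; ax=cv2.Rodrigues(np.array([p[3],p[4],0.]))[0][:,2]
        print(n,nm,len(q),'org',p[:3].round(4),'axis',ax.round(3),'tilt',np.degrees(np.arccos(ax[2])).round(1),'top',k.mean(0).round(4),'rms',np.median(abs(s.fun)).round(2))
E
```

```text
L [ 0.526 -0.005  0.148]
M [ 0.494 -0.118  0.16 ]
R [ 0.467 -0.227  0.15 ]
bowl [0.425 0.199 0.009]
tool [ 0.451 -0.515  0.008]
L top 805 org [ 0.5315 -0.0059  0.1128] axis [-0.025 -0.048  0.999] tilt 3.1 top [ 5.330e-01 -1.000e-04  1.512e-01] rms 1.67
L side 668 org [ 0.5372 -0.0051  0.1126] axis [ 0.017 -0.042  0.999] tilt 2.6 top [ 0.5321 -0.0022  0.1487] rms 1.84
M top 815 org [ 0.4997 -0.1201  0.1233] axis [0.129 0.119 0.984] tilt 10.1 top [ 0.5022 -0.1151  0.1595] rms 1.53
M side 744 org [ 0.5047 -0.1229  0.1239] axis [0.117 0.072 0.991] tilt 7.9 top [ 0.5036 -0.1163  0.1608] rms 1.92
R top 816 org [ 0.4727 -0.228   0.1129] axis [0.004 0.024 1.   ] tilt 1.4 top [ 0.4708 -0.2312  0.1509] rms 1.67
R side 854 org [ 0.4778 -0.2291  0.1136] axis [0.019 0.003 1.   ] tilt 1.1 top [ 0.471  -0.2299  0.1503] rms 1.5
```

The middle lid, M, is the crooked one: it sits about 11 mm high and its axis leans towards (+x,+y), so its raised side is at (-x,-y). I'll check the wrist camera's mounting and the clearance on the way there.

```bash
python3 - <<'E'
from h import *
s=state(); R=cv2.Rodrigues(s['eef_rot'])[0]; c=camera_info('wrist')
print('R',R.round(3)); print('cam in tool',(R.T@(np.array(c['eye'])-s['tool_pos'])).round(3)); print((R.T@cv2.Rodrigues(np.array(c['rotation'],float))[0]).round(2),c['fx'],c['fy'])
P=np.load('pics/side_P.npy'); T=np.load('pics/top_P.npy')
print('bottle',P[int(200*.64),int(167*.64)].round(3), T[int(313*.64),int(140*.64)].round(3),'holder',[T[int(v*.64),int(u*.64)].round(3).tolist() for u,v in((187,160),(210,135),(245,105))])
t=np.array([.44,-.10,.30]); print('tool delta mm',(R.T@(t-s['tool_pos'])*1000).round())
E
```

```text
R [[-0.956  0.293 -0.   ]
 [ 0.293  0.956 -0.001]
 [-0.    -0.001 -1.   ]]
cam in tool [ 0.067 -0.    -0.168]
[[-0.   -0.96 -0.26]
 [ 1.   -0.    0.  ]
 [-0.   -0.26  0.96]] 315.267491798752 315.267491798752
bottle [0.387 0.362 0.192] [0.397 0.371 0.196] holder [[0.718, 0.305, 0.181], [0.754, 0.244, 0.23], [0.866, 0.207, 0.124]]
tool delta mm [-450. -591.  -94.]
```

Emit:
step_arm:
  dp:
    - [-10,-10,-37]
    - [-20,-20,-37]
    - [-25,-26,0]
    - [-25,-26,0]
    - [-25,-26,0]
    - [-25,-26,0]
    - [-25,-26,0]
    - [-25,-26,0]
  roll: [0,0,0,0,0,0,0,0]
  grip: [1,1,1,1,1,1,1,1]

```text
clock: 0.82
tool_pos: [0.2998, 0.3677, 0.2763]
eef_rot: [-0.466, -3.107, 0.0]
force: [0.0, 0.4, 0.1]
grip_width: 0.0001
gripper_force: 0.0
```

Emit:
step_arm:
  dp:
    - [-25,-26,0]
    - [-25,-26,0]
    - [-25,-26,0]
    - [-25,-26,0]
    - [-25,-26,0]
    - [-25,-26,0]
    - [-25,-26,0]
    - [-25,-26,0]
  roll: [0,0,0,0,0,0,0,0]
  grip: [1,1,1,1,1,1,1,1]

```text
clock: 1.48
tool_pos: [0.43, 0.1101, 0.2765]
eef_rot: [0.466, 3.107, 0.0]
force: [1.4, 0.8, 1.2]
grip_width: -0.0001
gripper_force: 0.0
```

Emit:
step_arm:
  dp:
    - [-25,-26,0]
    - [-25,-26,0]
    - [-25,-26,0]
    - [-25,-26,0]
    - [-25,-26,0]
    - [-25,-26,0]
    - [-20,-20,0]
    - [0,0,0]
  roll: [0,0,0,0,0,0,0,0]
  grip: [1,1,1,1,1,1,1,1]

```text
clock: 2.15
tool_pos: [0.5414, -0.1114, 0.2761]
eef_rot: [0.474, 3.105, -0.004]
force: [-0.0, -0.3, -0.4]
grip_width: 0.0002
gripper_force: 0.0
```

```bash
cat > fit.py <<'E'
from h import *
from scipy.optimize import least_squares
import sys
def lidz(r):
    return np.interp(r,[0,8,9,12.5,14,14.5,40,52],[37,37,35,34,24,12.8,8.5,4.5])
im,d,c=look('wrist'); W=cloud(d,c); q0=W.reshape(-1,3); q0=q0[(d>0).ravel()]
print(state()['tool_pos'],state()['force'])
cv2.imwrite(f'pics/{sys.argv[1]}.png',cv2.resize(im[...,::-1],(800,600),interpolation=2))
for n,c0 in dict(L=(.532,-.004),M=(.501,-.119),R=(.471,-.229)).items():
    q=q0[(np.hypot(*(q0[:,:2]-c0).T)<.058)&(q0[:,2]>.113)&(q0[:,2]<.166)]
    if len(q)<300: print(n,len(q)); continue
    def res(p):
        R=cv2.Rodrigues(np.array([p[3],p[4],0.]))[0]
        l=(q-p[:3])@R*1000; r=np.hypot(l[:,0],l[:,1])
        e=l[:,2]-lidz(r); e=np.where(r>52,r-52,e)
        return np.where((r>9)&(r<17),0,e)
    s=least_squares(res,[*c0,.115,0,0],loss='soft_l1',f_scale=1,x_scale=[.01,.01,.01,.1,.1],diff_step=1e-3)
    p=s.x; ax=cv2.Rodrigues(np.array([p[3],p[4],0.]))[0][:,2]
    k=q[q[:,2]>np.percentile(q[:,2],97)]
    print(n,len(q),'org',p[:3].round(4),'axis',ax.round(3),'tilt',np.degrees(np.arccos(ax[2])).round(1),'top',k.mean(0).round(4),'med',np.median(abs(s.fun)).round(2))
np.save('pics/wP.npy',W)
E
python3 fit.py w1
```

```text
[ 0.54070329 -0.10888331  0.27591202] [-0.18869593  0.78014394 -0.04033362]
L 7908 org [0.5343 0.0024 0.1135] axis [ 0.012 -0.01   1.   ] tilt 0.9 top [0.5326 0.0028 0.1502] med 0.46
M 8372 org [ 0.501  -0.1189  0.1236] axis [0.154 0.103 0.983] tilt 10.7 top [ 0.5005 -0.1122  0.1598] med 0.5
R 7659 org [ 0.4719 -0.2282  0.113 ] axis [ 0.009 -0.009  1.   ] tilt 0.7 top [ 0.4715 -0.2269  0.1499] med 0.46
```

View pics/w1.png

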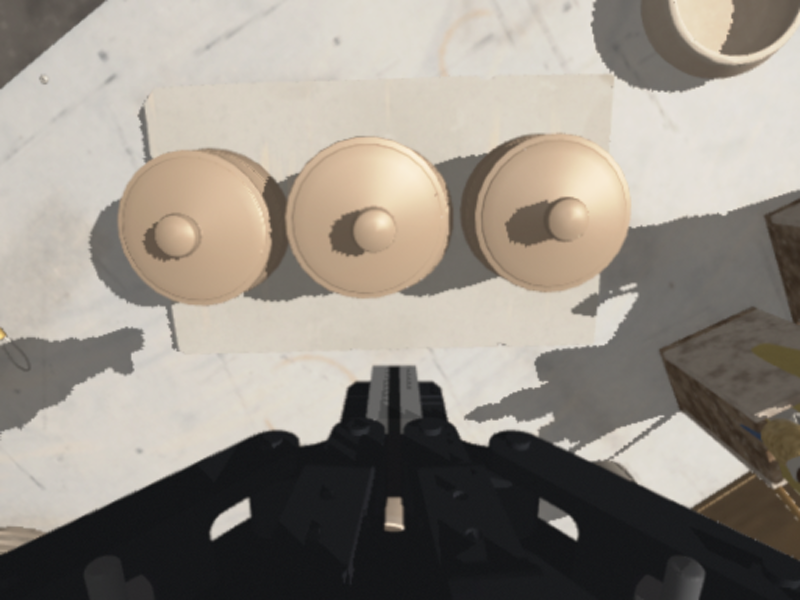

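The wrist view shows the middle lid at (370,217). Its knob is offset to (375,230), and the neighbouring lids at (195,227) and (552,213) lie flat. The plan is to nudge the knob of M along (0.81, 0.59) with the shut fingertips. First I need the fingertip thickness and the joint 7 margin.

```bash
python3 - <<'E'
from h import *
s=state(); R=cv2.Rodrigues(s['eef_rot'])[0]; print('q',s['q'].round(2))
W=np.load('pics/wP.npy').reshape(-1,3); t=(W-s['tool_pos'])@R*1000
for a,b in((-4,3),(-8,-4),(-14,-8),(-20,-14),(-30,-20),(-45,-30)):
    m=t[(t[:,2]>a)&(t[:,2]<b)&(abs(t[:,0])<40)&(abs(t[:,1])<60)]
    if len(m): print(a,b,len(m),np.percentile(m,[1,99],axis=0).round(1).tolist())
k=np.array([.5055,-.1159]);d=np.array([.81,.59])
g=k-d*.040; print('goal',g)
dl=np.array([*g,.17])-s['tool_pos']; print('tool delta now',(R.T@dl*1000).round())
E
```

```text
q [-0.38  0.26  0.64  1.73 -0.16  1.21  1.56]
-30 -20 6 [[11.0, -5.1, -29.9], [11.2, -0.5, -29.5]]
-45 -30 741 [[6.7, -13.4, -44.9], [11.8, 13.0, -30.3]]
goal [ 0.4731 -0.1395]
tool delta now [ 55. -49. 106.]
```

Emit:
step_arm:
  dp:
    - [8,-7,6]
    - [8,-7,6]
    - [8,-7,6]
    - [8,-7,6]
    - [8,-7,6]
    - [8,-7,6]
    - [7,-7,6]
    - [0,0,6]
  roll: [0,0,0,0,0,0,0,0]
  grip: [1,1,1,1,1,1,1,1]

```text
clock: 2.87
tool_pos: [0.4722, -0.1371, 0.2282]
eef_rot: [0.467, 3.107, 0.001]
force: [0.3, -0.4, 0.9]
grip_width: 0.0002
gripper_force: 0.0
```

Emit:
step_arm:
  dp:
    - [0,0,0]
    - [0,0,0]
    - [0,0,0]
    - [0,0,0]
    - [0,0,0]
    - [0,0,0]
    - [0,0,0]
    - [0,0,0]
  roll: [5,5,5,5,5,5,5,2]
  grip: [1,1,1,1,1,1,1,1]

```text
clock: 3.53
tool_pos: [0.474, -0.1362, 0.2282]
eef_rot: [1.434, 2.795, -0.0]
force: [0.0, -0.6, -0.3]
grip_width: -0.0002
gripper_force: 0.0
```

```bash
cat > go.py <<'E'
from h import *
import sys
s=state(); R=cv2.Rodrigues(s['eef_rot'])[0]; print('t',s['clock'],'q',s['q'].round(2),s['tool_pos'].round(4),'y',R[:,1].round(3),'z',R[:,2].round(3))
print('delta mm',(R.T@(np.array([float(a) for a in sys.argv[1:4]])-s['tool_pos'])*1000).round(1))
E
python3 go.py .4731 -.1395 .146; python3 fit.py w2
```

```text
t 3.5333 q [-0.44  0.19  0.75  1.93 -0.15  1.08  0.99] [ 0.474  -0.1362  0.2282] y [0.812 0.583 0.   ] z [ 0. -0. -1.]
delta mm [-2.2 -2.6 82.2]
[ 0.47394147 -0.13618827  0.22821077] [ 0.01864635 -0.60979087  0.4647417 ]
L 11539 org [5.353e-01 1.000e-04 1.136e-01] axis [ 0.011 -0.003  1.   ] tilt 0.7 top [0.5337 0.     0.1503] med 0.44
M 10273 org [ 0.5011 -0.1174  0.1234] axis [0.145 0.132 0.981] tilt 11.3 top [ 0.5016 -0.1146  0.1599] med 0.41
R 5081 org [ 0.4727 -0.2308  0.1134] axis [ 0.002 -0.003  1.   ] tilt 0.2 top [ 0.4721 -0.2261  0.1499] med 0.39
```

View pics/w2.png

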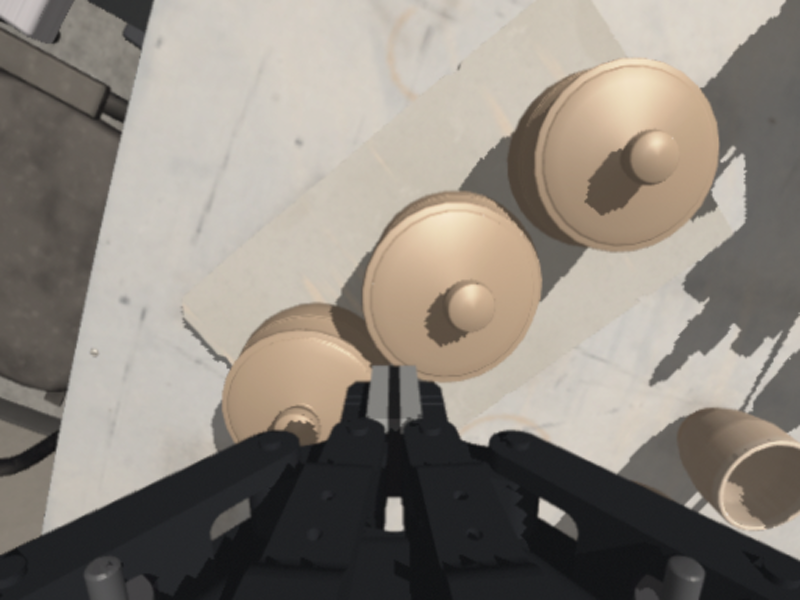

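The shut fingertip is at (393,370), behind the knob of M at (470,307). The tilt direction now refines to about 41°, so I'll turn by -5° and go down behind the knob.

Emit:
step_arm:
  dp:
    - [0,0,12]
    - [0,0,12]
    - [0,0,12]
    - [0,0,12]
    - [0,0,12]
    - [0,0,10]
    - [0,0,0]
    - [0,0,0]
  roll: [-5,0,0,0,0,0,0,0]
  grip: [1,1,1,1,1,1,1,1]

```text
clock: 4.25
tool_pos: [0.4735, -0.1368, 0.1583]
eef_rot: [-1.303, -2.858, 0.001]
force: [0.1, -0.0, 0.4]
grip_width: 0.0001
gripper_force: 0.0
```

```bash
python3 go.py .478 -.1378 .146; python3 fit.py w3
```

```text
t 4.25 q [-0.38  0.29  0.7   2.   -0.23  0.93  1.16] [ 0.4735 -0.1368  0.1583] y [ 0.755  0.656 -0.001] z [-0.001 -0.    -1.   ]
delta mm [-3.7  2.7 12.3]
[ 0.47384535 -0.13689781  0.15876596] [0.09247581 0.02679946 0.22087428]
L 17552 org [5.359e-01 2.000e-04 1.141e-01] axis [ 0.009 -0.001  1.   ] tilt 0.5 top [ 0.5334 -0.0007  0.1509] med 0.42
M 14927 org [ 0.5022 -0.1188  0.1241] axis [0.147 0.125 0.981] tilt 11.1 top [ 0.5016 -0.1152  0.1606] med 0.38
R 5301 org [ 0.4724 -0.2308  0.1139] axis [-0.002 -0.005  1.   ] tilt 0.3 top [ 0.4707 -0.2342  0.1501] med 0.44
```

View pics/w3.png

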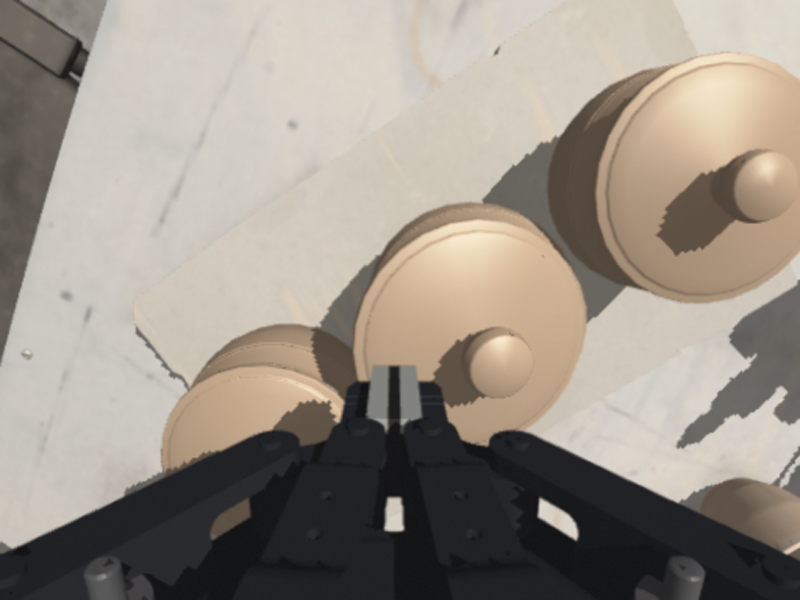

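Tip at (395,370), with the knob at (500,362) to its right as expected. The lateral offset is -5 mm and contact should come after about 17 mm of advance. I'll descend and creep in.

Emit:
step_arm:
  dp:
    - [-5,0,4]
    - [0,0,5]
    - [0,0,3]
    - [0,4,0]
    - [0,4,0]
    - [0,4,0]
    - [0,1,0]
    - [0,0,0]
  roll: [0,0,0,0,0,0,0,0]
  grip: [1,1,1,1,1,1,1,1]

```text
clock: 4.97
tool_pos: [0.487, -0.1318, 0.1465]
eef_rot: [1.303, 2.858, -0.0]
force: [0.4, 0.2, 0.6]
grip_width: -0.0
gripper_force: 0.0
```

```bash
python3 go.py .478 -.1378 .146; python3 fit.py w4
```

```text
t 4.9667 q [-0.37  0.33  0.69  1.99 -0.26  0.91  1.17] [ 0.487  -0.1318  0.1465] y [0.755 0.656 0.   ] z [ 0. -0. -1.]
delta mm [  1.4 -10.8   0.5]
[ 0.48678074 -0.13200144  0.14648572] [ 0.41900854 -0.19776586  0.30563369]
L 20621 org [ 5.360e-01 -2.000e-04  1.136e-01] axis [ 0.015 -0.003  1.   ] tilt 0.9 top [ 5.332e-01 -4.000e-04  1.504e-01] med 0.41
M 16727 org [ 0.5009 -0.1174  0.1234] axis [0.143 0.136 0.98 ] tilt 11.4 top [ 0.5011 -0.1151  0.1601] med 0.36
R 6694 org [ 0.4719 -0.2309  0.1135] axis [-0.004 -0.003  1.   ] tilt 0.3 top [ 0.4793 -0.228   0.1489] med 0.43
```

View pics/w4.png

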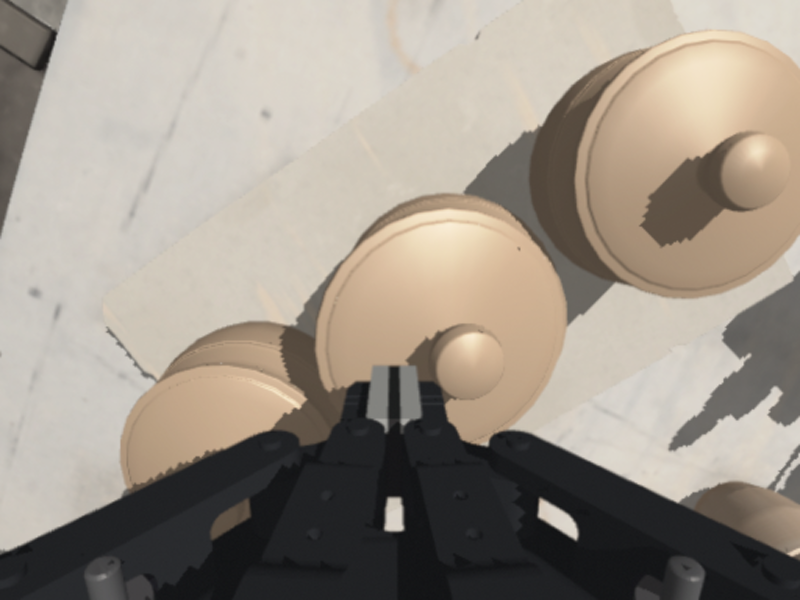

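The finger edge at (418,385) is about 5 mm short of the knob edge at (435,365) and well centred on it. Now I'll creep in slowly.

Emit:
step_arm:
  dp:
    - [0,2,0]
    - [0,1,0]
    - [0,1,0]
    - [0,1,0]
    - [0,1,0]
    - [0,1,0]
    - [0,1,0]
    - [0,0,0]
  roll: [0,0,0,0,0,0,0,0]
  grip: [1,1,1,1,1,1,1,1]

```text
clock: 5.68
tool_pos: [0.4928, -0.1268, 0.1464]
eef_rot: [1.304, 2.858, -0.0]
force: [-0.5, 0.5, -0.7]
grip_width: 0.0002
gripper_force: 0.0
```

```bash
python3 fit.py w5
```

```text
[ 0.49276122 -0.12685     0.14640504] [ 0.04262456 -0.74673031  1.22033877]
L 21837 org [5.350e-01 2.000e-04 1.136e-01] axis [ 0.007 -0.001  1.   ] tilt 0.4 top [ 5.332e-01 -2.000e-04  1.504e-01] med 0.4
M 16749 org [ 0.5011 -0.1172  0.1234] axis [0.145 0.136 0.98 ] tilt 11.5 top [ 0.5014 -0.1142  0.1601] med 0.38
R 7069 org [ 0.4724 -0.2307  0.1134] axis [ 0.    -0.003  1.   ] tilt 0.2 top [ 0.4647 -0.2244  0.1302] med 0.42
```

Emit:
step_arm:
  dp:
    - [0,1,0]
    - [0,1,0]
    - [0,1,0]
    - [0,1,0]
    - [0,0.5,0]
    - [0,0.5,0]
    - [0,0,0]
    - [0,0,0]
  roll: [0,0,0,0,0,0,0,0]
  grip: [1,1,1,1,1,1,1,1]

```text
clock: 6.4
tool_pos: [0.4964, -0.1237, 0.1464]
eef_rot: [-1.304, -2.858, 0.0]
force: [0.3, -0.5, 0.8]
grip_width: 0.0
gripper_force: 0.0
```

```bash
python3 fit.py w6
```

```text
[ 0.49645551 -0.12365448  0.14640817] [ 0.02038651 -1.11019747 -0.1105986 ]
L 22212 org [5.358e-01 2.000e-04 1.136e-01] axis [ 0.013 -0.001  1.   ] tilt 0.7 top [ 5.333e-01 -1.000e-04  1.504e-01] med 0.41
M 16729 org [ 0.5013 -0.1168  0.1233] axis [0.145 0.139 0.98 ] tilt 11.6 top [ 0.5012 -0.1124  0.1599] med 0.38
R 7313 org [ 0.4726 -0.2306  0.1135] axis [-0.    -0.002  1.   ] tilt 0.1 top [ 0.4616 -0.2243  0.1269] med 0.42
```

View pics/w6.png

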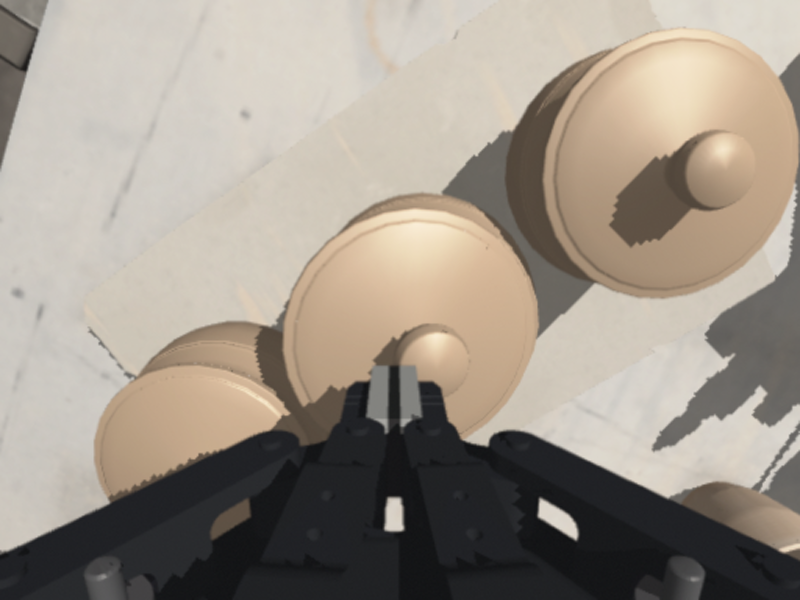

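The picture overlaps the fingertip (418) and the knob edge (398), yet the lid hasn't moved. I'll check where the fingertips really are before going further.

```bash
python3 - <<'E'
from h import *
s=state(); R=cv2.Rodrigues(s['eef_rot'])[0]
z=np.load('pics/wrist.npz');W=np.load('pics/wP.npy')
for u,v in((380,370),(380,375),(410,370),(410,375),(410,390),(410,410),(380,410),(394,380),(355,395),(432,395),(432,365),(425,375)):
    i,j=int(v*.64),int(u*.64); print(u,v,z['d'][i,j].round(4),((W[i,j]-s['tool_pos'])@R*1000).round(1))
im,d,c=look('side'); S=cloud(d,c)
cv2.imwrite('pics/s2.png',cv2.resize(im[110:230,180:340][...,::-1],(800,600),interpolation=2))
E
```

```text
380 370 0.1453 [ 11.3  -4.3 -32.8]
380 375 0.1402 [ 11.5  -4.1 -37.9]
410 370 0.1452 [ 11.3   4.5 -32.8]
410 375 0.141 [ 11.2   4.4 -37.2]
410 390 0.1307 [ 11.6   4.  -47.8]
410 410 0.1206 [ 11.1   3.7 -58.4]
380 410 0.1195 [ 11.6  -3.6 -59.4]
394 380 0.139 [ 10.7  -0.1 -39.4]
355 395 0.1385 [  7.1 -11.1 -40.9]
432 395 0.1385 [  7.1  10.4 -41. ]
432 365 0.1661 [  4.8  12.6 -13. ]
425 375 0.166 [  1.3  10.4 -14. ]
```

View pics/s2.png

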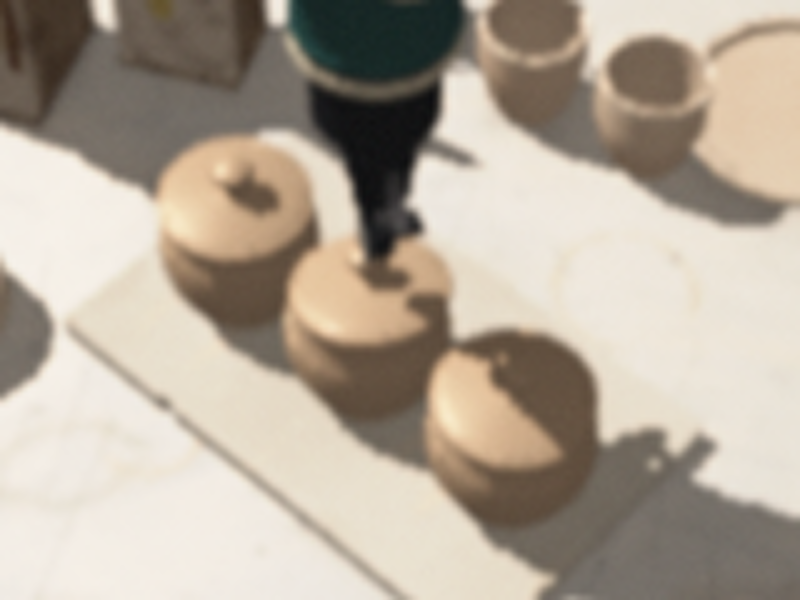

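```bash
python3 - <<'E'
from h import *
z=np.load('pics/side.npz'); c=camera_info('side'); S=cloud(z['d'],c)
for u,v in((375,215),(375,235),(380,245),(372,252),(378,256),(385,256),(372,262),(355,258),(365,240)):
    j,i=int(180+u/5),int(110+v/5); print(u,v,S[i,j].round(4),z['im'][i,j])
s=state();print(s['q'].round(3),s['tool_pos'])
E
```

```text
375 215 [ 0.4563 -0.1439  0.2602] [47 44 46]
375 235 [ 0.4547 -0.1446  0.2445] [28 28 30]
380 245 [ 0.488 -0.131  0.19 ] [19 20 21]
372 252 [ 0.4862 -0.1252  0.1839] [46 43 40]
378 256 [ 0.4861 -0.1286  0.1811] [59 50 42]
385 256 [ 0.509  -0.1239  0.1522] [99 81 65]
372 262 [ 0.4964 -0.1199  0.1593] [89 74 62]
355 258 [ 0.4942 -0.1107  0.1616] [235 208 174]
365 240 [ 0.488  -0.1209  0.1892] [74 70 66]
[-0.382  0.345  0.681  1.97  -0.271  0.918  1.152] [ 0.49645219 -0.12369154  0.14642219]
```

Both cameras agree that the actual fingertips end about 31 mm short of the reported TCP. They read z≈0.178, which is above the knob and explains why nothing was touched. I'll back off 20 mm, lower 27 mm so the real tip is at about 0.151, and check again.

Emit:
step_arm:
  dp:
    - [0,-7,0]
    - [0,-7,0]
    - [0,-6,0]
    - [0,0,0]
    - [0,0,9]
    - [0,0,9]
    - [2,0,9]
    - [0,0,0]
  roll: [0,0,0,0,0,0,0,0]
  grip: [1,1,1,1,1,1,1,1]

```text
clock: 7.17
tool_pos: [0.4789, -0.1346, 0.1172]
eef_rot: [-1.303, -2.856, 0.002]
force: [-0.9, -0.0, 0.1]
grip_width: -0.0005
gripper_force: 0.0
```

```bash
python3 fit.py w7; python3 - <<'E'
from h import *
s=state(); R=cv2.Rodrigues(s['eef_rot'])[0]
W=np.load('pics/wP.npy').reshape(-1,3);t=(W-s['tool_pos'])@R*1000
m=(abs(t[:,1])<16)&(t[:,0]>5)&(t[:,0]<14)&(t[:,2]<-22)&(t[:,2]>-60); print('tip tool z',np.percentile(t[m][:,2],[95,99,100]).round(1))
print('knob in tool',((np.array([.5055,-.1135,.152])-s['tool_pos'])@R*1000).round(1))
E
```

```text
[ 0.47928809 -0.13490048  0.11813503] [ 0.19316003  0.22933609 -0.3693702 ]
L 18111 org [0.5329 0.005  0.1146] axis [-0.014  0.031  0.999] tilt 1.9 top [ 0.5273 -0.0075  0.1372] med 0.51
M 19299 org [ 0.5024 -0.1189  0.1248] axis [0.146 0.137 0.98 ] tilt 11.6 top [ 0.4858 -0.1222  0.1627] med 0.4
R 4247 org [ 0.4698 -0.2339  0.115 ] axis [-0.041 -0.014  0.999] tilt 2.5 top [ 0.4689 -0.2212  0.1347] med 0.48
tip tool z [-22.2 -22.  -22. ]
knob in tool [ -1.   33.8 -33.9]
```

View pics/w7.png

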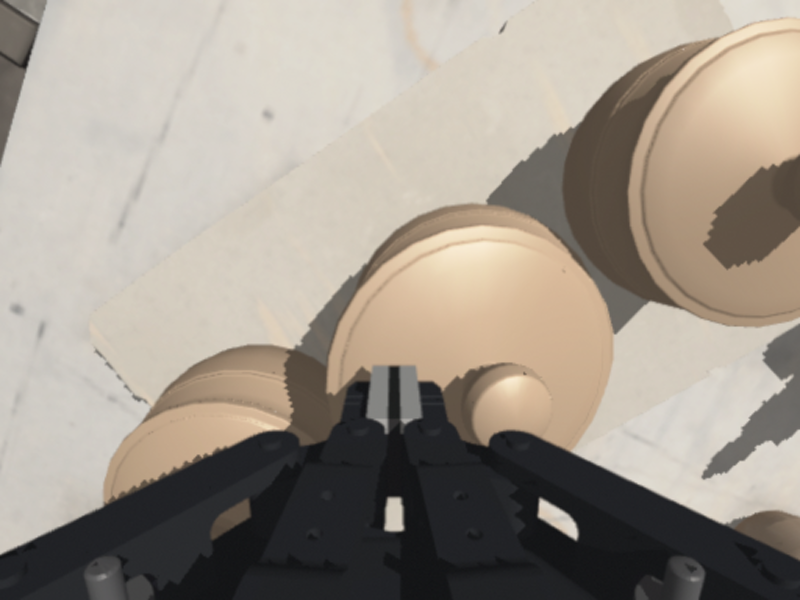

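The tip is now at (393,368), level with the knob at (510,405), and the gap is about 13 mm. Advancing now.

Emit:
step_arm:
  dp:
    - [-1,3,-1]
    - [0,3,0]
    - [0,3,0]
    - [0,2,0]
    - [0,1,0]
    - [0,1,0]
    - [0,1,0]
    - [0,1,0]
  roll: [0,0,0,0,0,0,0,0]
  grip: [1,1,1,1,1,1,1,1]

```text
clock: 7.88
tool_pos: [0.4921, -0.1261, 0.1205]
eef_rot: [1.304, 2.858, 0.0]
force: [0.9, 0.1, 0.4]
grip_width: -0.0002
gripper_force: 0.0
```

```bash
python3 fit.py w8
```

```text
[ 0.49220187 -0.12596889  0.12044672] [-0.62450132 -0.23476786  0.30077723]
L 23501 org [0.5356 0.001  0.1136] axis [0.01  0.002 1.   ] tilt 0.6 top [ 0.5312 -0.0029  0.1501] med 0.4
M 19061 org [ 0.5012 -0.119   0.1134] axis [-0.038 -0.051  0.998] tilt 3.7 top [ 0.4859 -0.1192  0.1612] med 0.5
R 5981 org [ 0.4727 -0.2307  0.1137] axis [-0.006 -0.001  1.   ] tilt 0.3 top [ 0.4758 -0.2202  0.1262] med 0.44
```

The lid's origin is now at z=0.1134, the height of the other two, so it has dropped. I'll draw back and up, then verify.

Emit:
step_arm:
  dp:
    - [0,-2,0]
    - [0,-5,-3]
    - [0,-5,-10]
    - [0,0,-15]
    - [0,0,-20]
    - [0,0,-25]
    - [0,0,-25]
    - [0,0,0]
  roll: [0,0,0,0,0,0,0,0]
  grip: [1,1,1,1,1,1,1,1]

```text
clock: 8.6
tool_pos: [0.4843, -0.1353, 0.2232]
eef_rot: [1.304, 2.852, 0.004]
force: [1.2, 0.1, 1.2]
grip_width: -0.0002
gripper_force: 0.0
```

Emit:
step_arm:
  dp:
    - [0,-10,-10]
    - [0,-10,-10]
    - [0,-10,-10]
    - [0,-10,-10]
    - [0,-10,0]
    - [0,0,0]
    - [0,0,0]
    - [0,0,0]
  roll: [0,0,0,0,0,0,0,0]
  grip: [1,1,1,1,1,1,1,1]

```text
clock: 9.27
tool_pos: [0.4452, -0.1663, 0.258]
eef_rot: [-1.304, -2.858, 0.0]
force: [0.8, 0.5, 0.1]
grip_width: -0.0001
gripper_force: 0.0
```

```bash
python3 fit.py w9
```

```text
[ 0.44532654 -0.16633414  0.25797891] [ 0.24228011 -0.24923926  0.9754948 ]
L 9052 org [5.360e-01 2.000e-04 1.135e-01] axis [ 0.015 -0.003  1.   ] tilt 0.9 top [5.333e-01 3.000e-04 1.502e-01] med 0.46
M 8021 org [ 0.5041 -0.1186  0.1132] axis [-0.012 -0.054  0.998] tilt 3.2 top [ 0.5052 -0.1107  0.1501] med 0.52
R 4632 org [ 0.4724 -0.2307  0.1133] axis [ 0.006 -0.006  1.   ] tilt 0.5 top [ 0.4627 -0.2275  0.1468] med 0.46
```

View pics/w9.png

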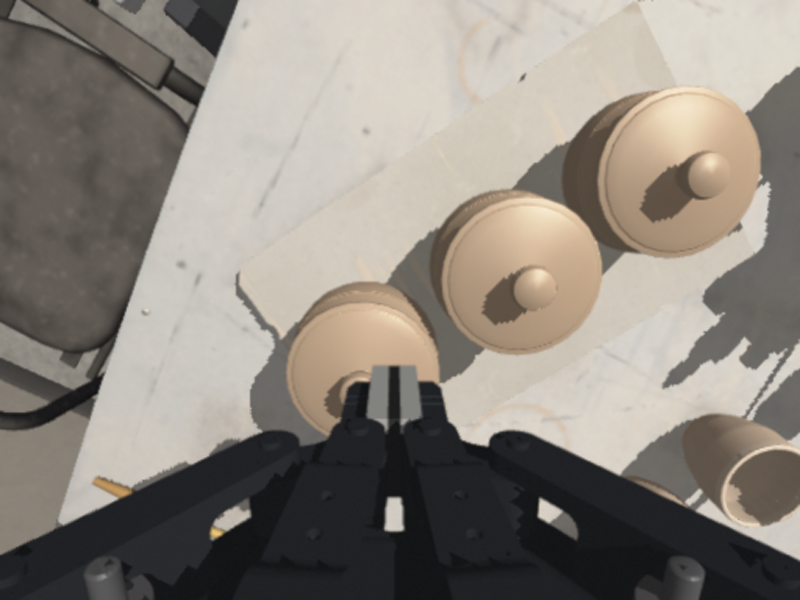

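The middle lid at (522,275) looks seated. The fit window was centred on its old place, so I'll refit it re-centred, using the same symmetric dome annulus for all three lids.

```bash
python3 - <<'E'
from h import *
W=np.load('pics/wP.npy').reshape(-1,3)
for n,c in dict(L=(.535,.0005),M=(.5055,-.1125),R=(.4722,-.23)).items():
    c=np.array(c)
    for _ in range(4):
        r=np.hypot(*(W[:,:2]-c).T); k=W[(r<.02)&(W[:,2]>.138)&(W[:,2]<.17)]
        if len(k)>30 and n!='R': c=k[:,:2].mean(0)
    q=W[(r>.02)&(r<.042)&(W[:,2]>.105)&(W[:,2]<.15)]
    rr=np.hypot(*(q[:,:2]-c).T)
    z=q[:,2]-np.interp(rr,[.0145,.04,.052],[.0128,.0085,.0045])
    A=np.c_[q[:,:2]-c,np.ones(len(q))]; s=np.linalg.lstsq(A,z,rcond=None)[0]
    e=W[(np.hypot(*(W[:,:2]-c).T)<.075)&(W[:,2]>.1145)&(W[:,2]<.13)][:,:2].astype(np.float32)
    (ex,ey),er=cv2.minEnclosingCircle(e)
    print(n,len(q),'knob',c.round(4),'plane tilt deg',np.degrees(s[:2]).round(2),'z',s[2].round(4),'flange circle',round(ex,4),round(ey,4),round(er,4))
E
```

```text
L 4434 knob [ 0.5313 -0.0017] plane tilt deg [0.86 0.78] z 0.1136 flange circle 0.5289 -0.0117 0.0655
M 4172 knob [ 0.5035 -0.1109] plane tilt deg [0.68 0.  ] z 0.1135 flange circle 0.5034 -0.1109 0.075
R 2336 knob [ 0.4722 -0.23  ] plane tilt deg [-0.27  0.05] z 0.1134 flange circle 0.4751 -0.2183 0.0632
```

Lid M now lies flat, with tilt under 1° and z=0.1135, the same as the other two. I'll draw back a little further and hand in.

Emit:
step_arm:
  dp:
    - [0,0,-15]
    - [0,0,-15]
    - [0,0,-15]
    - [0,0,-15]
    - [0,0,-10]
    - [0,0,0]
    - [0,0,0]
    - [0,0,0]
  roll: [0,0,0,0,0,0,0,0]
  grip: [1,1,1,1,1,1,1,1]

```text
clock: 9.98
tool_pos: [0.445, -0.1665, 0.3275]
eef_rot: [-1.304, -2.857, 0.001]
force: [-0.3, 0.3, -1.4]
grip_width: -0.0002
gripper_force: 0.0
```

```bash
python3 -c "
from station import *
print(finish_job())"
```

```text
the job is handed in; nothing more can be done
None
```

I nudged the middle jar's crooked lid home with the shut fingertips, then drew back and handed the job in at about 10 s. The lid measures flat, at the same height as the other two lids; I touched nothing else, but did not separately measure whether its jar shifted.

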